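# Load a glaze jar into the bench jar shaker

### The job

Load the beige-lidded glaze jar into the jar shaker: stand it upright on the shaker's tray and push it in along the fence, under the head, until the orange spring keeper has snapped shut behind it and the jar stays held between the keeper and the sprung pad. Press it home firmly but gently, do not ram it against the end of the pad's travel, and leave the other two jars standing where they are.

Things in the scene. Friction and masses are not known exactly. Their poses are not given: they have to be found in the camera images.
- beige_jar: The jar to load: round glaze test jar with a beige screw lid and beige band on white, 64 mm in diameter (32 mm radius, the lid no wider), 83 mm tall, 0.22 to 0.42 kg. Origin: centre of its underside; z up.
- orange_jar: Same kind of jar with an orange lid: to be left alone. Origin: centre of its underside.
- blue_jar: Same kind of jar with a blue lid: to be left alone. Origin: centre of its underside.
- shaker: Grey bench jar shaker, bolted down. Origin on the worktop under the line that the jar's centre follows. +x is the way the jar is pushed in (roughly to the robot's right), +y points roughly away from the robot, z up; x, y, z below are in this frame, in mm. Flat steel tray, top at z 10, x -185 to 130, y -95 to 55, open at its -x end and along its -y side.
- tray (a point): On the tray's top at x -95, y 0, z 10 (shaker frame): a good place to stand the jar before pushing it in; here an upright gripper stays clear of the head.
- fence (a point): Foot of the fence's face, at x -95, y 34, z 10. The fence is the aluminium wall along the far side of the tray, 5 thick, top at z 57, straight along x from -178 right into the head. Fence and tray are smooth (friction about 0.2). A jar touching it has its centre at y 2.
- head_face (a point): Lower edge of the head's flat front face: x 8, y 0, z 105. The head is a grey motor box, z 105 to 195, y -96 to 49, x 8 to 128, on cheeks and a back; the jar goes in beneath. An upright gripper meets this face before the jar is home; with the gripper body leaned back toward -x by 35 to 45 degrees, shut fingertips leading at about z 35 to 45, it can follow the jar in.
- keeper (a joint): Turn of the orange keeper arm (rad): 0 = shut, straight across the robot's half of the way. It turns only inward; a jar going in opens it to about 0.85 and its light spring (1.5 to 3 N) shuts it: it snaps behind the jar once the jar's centre has gone about 17 past its rest (point home); let go earlier, the jar is pushed back or hangs half-way. A pusher at y -11 to 17 clears it.
- keeper_post (a point): Foot of the keeper's post, nominally x 0, y -64, z 10; 22 thick, top at z 44. The arm is 42 long to the axis of its white roller (radius 6), which when shut stands at y -22, z 19 to 49. Post, keeper and pad ride on the shaker's carriage, stopped anywhere in its stroke: all of them stand up to 6 off along +x or -x, held firm; this shift is not measured.
- pad_face (a point): Middle of the face of the free pad, nominally x 57, z 52 (shifted with the carriage by up to 6; this point does not move). The pad is an upright rubber plate on a spring, 50 wide, z 19 to 85. It gives 27: the push needed is 3 to 6 N as the jar meets it and 6 to 12 N as the keeper snaps; at the end of its travel, about 6 past the snap, it is hard and the push climbs steeply past 14 N.
- home (a point): Where the middle of the jar's underside rests once it is held: on the tray, nominally x 29.5, y 2, z 10 (truly up to 6 along +x or -x, with the carriage). After the keeper has shut and the pusher is withdrawn, the pad pushes the jar back against the keeper to this place.
Not all that is in view belongs to the job. What is shaped like the beige_jar but green or purple is not meant.

How it is judged (in metres and radians):
At the end, for the whole second after the job is handed in: The beige jar stands upright (within 0.08 rad) and still on the tray within 12 mm of site home, and the keeper is shut behind it (under 0.15 rad) (horizontal distance between beige_jar and home below 0.012 m and value of joint keeper below 0.15 rad and angle between beige_jar's own z axis and vertical below 0.08 rad and z of beige_jar in the frame of home below 0.004 m and linear speed of beige_jar below 0.02 m/s); the robot touches nothing.
It fails at once if the jar is rammed into the shaker (more than 60 N summed over all contacts between them, which is a push of some 30 N) (contact force between beige_jar and shaker above 60 N).
It fails at once if one of the other two jars is moved more than 30 mm or tipped (distance of any of orange_jar, blue_jar from where it was at the start of the episode above 0.03 m or angle between any of orange_jar, blue_jar's own z axis and vertical above 0.5 rad).
It also fails if it takes over 51 s, if anything falls off the work surface, if the arm or the gripper's body presses on something with over 40 N, if the wrist force passes 120 N, or if a joint passes its speed limit or range.

### The arm

A 6-joint arm with a two-finger parallel gripper is mounted at the origin on a cart in front of the work surface, level with it; the furniture and walls round the work are solid. World frame = base frame: x ahead of the robot, y to its left, z up, the work surface at z = 0. Lengths are in mm, angles in degrees, forces in N, time in s.
With the tool pointing down it reaches from about 300 to 850 mm from the base axis. Payload 4.2 kg.
Tool frame: the origin (TCP) lies at the very end of the fingers, on their centre line; the grasp point (between the pads) lies 19 mm behind it (env.tcp_to_grasp is the distance from the TCP to the grasp point, in mm); z points along the fingers, y is the line along which they close (so a half turn about z gives the same grasp; the last joint's range is limited). The gripper opens to 91 mm and grips with 3 to 60 N. Pads are 32 mm wide; open, the fingers measure 118 mm over their backs; the gripper's body (76 mm by 178 mm) begins 60 mm behind the grasp point.
Start: joints at [-1.146, 18.312, 89.639, -0, 72.044, -1.146], TCP at [575.016, 0, 213.976] pointing down, gripper open.
Joint ranges: [-177.97, 177.97], [-48.28, 115.42], [12.27, 149.76], [-77.06, 257.06], [2.81, 150.46], [-146.56, 146.56]. Speed limits (degrees/s): [147.25, 147.25, 180, 180, 180, 180].

### API

Orientations are given as [roll, pitch, yaw] about the fixed x, y, z axes, in that order (R = Rz(yaw) Ry(pitch) Rx(roll)).
In Python, from workcell import env gives the robot as it stands.
- The arm moves only by the tool move_arm, never from a script. Its argument "plan" is a list of rows, each a list of 3 entries, a list of its own where there are three numbers: the shift along the world's x, y, z in cm, then the turn about the world's z in degrees, then the closure, from 0 (fully open) to 1 (shut). In form: [[[x, y, z], turn, claw], ...]. A call has 1 to 5 rows; each row shifts and turns the commanded pose from where the row before left it; what a row does not reach is not made up. A row lasts 1/10 s, in which the tool goes at most 50 mm and 8.59 degrees, less where a joint would pass 70% of its speed; a pose out of reach is approached as far as the arm can. A call is refused whole if a number of a shift passes 5 or a number of a turn 8.59, either way. A call with a gripper value outside its range is refused whole. The fingers move at their own pace and stop on an object; "squeeze" is the grip in N (left out, the last holds). Time passes only in rows, so rows that do not move let the fingers close. It gives the time, the measured TCP pose, the force, the opening and the grip force at its end, in the units of the state.
- env.state(): the state, without advancing time (a new reading comes with each control period).
- env.grab_frame(name): name is "scene" or "side" or "wrist"; returns a dict with "frame" (400x640x3 uint8, red, green, blue), "z_map" (400x640 float32, mm along the optical axis (not along the pixel's ray), 0 where there is no reading), "fovy" (degrees; the focal length in pixels is half the picture's height over the tangent of half this angle, whatever the lens; pixels are square), "cx", "cy" (the principal point, pixels), "position" and "orientation" of the camera in the world. Camera axes: x right, y down, z forward; pixel columns grow to the right and rows downward; lengths in mm; the calibration is good to about 2 mm. A picture is of the moment at which its call begins.
- env.job_done(): hands the job in; it is judged then, once.
Trained networks look in a picture, given as the dict that the camera call returned (one of the last four; its "shot" number tells which), for a name from the list of things; names that differ only in an ending like _2 or _b are one class to them, and where a whole thing is asked for, a point or a joint stands for the part that bears it (a point fixed in the world has none). Each returns a list of dicts, best first, with "score" (0 to 1); they miss things now and then, are a little off and sometimes report something else, mostly with a low value. They report only what shows in the picture. A call takes as long as a camera call. They do not tell look-alikes from the thing itself.
- env.search_frame(picture, label): "point" ([column, row] in pixels, amid what is visible of it).
- env.landmark_of(picture, label): "point" ([column, row] in pixels: a listed point, or the origin of a listed thing).
The state is a dict: "time_s": time; "qpos": joint angles; "qvel": joint speeds; "effort": joint torques, N m; "ee_pos": TCP position; "ee_rot": TCP orientation; "force": force on the tool from outside, world axes, zero at the start; "torque": the same for the moment, N m; "gripper_width": finger opening in mm; "gripper_force": force on a finger pad.
Only numpy, scipy, OpenCV 4.12 (cv2) and the standard library are available. Lean on these libraries where they do the work, as an engineer would, in place of code of your own. Each camera call takes 0.05 s, during which the arm holds its last target. There are 200 camera calls.

## Working session

There is one attempt and no reset: what is moved stays moved. The work goes in short steps, Python scripts to look and compute and a tool call to move; the robot and the scene stay as the last step left them, time stands still between calls to the robot, and variables do not carry over. Pictures are saved under pics/ and viewed, at most 10 in all, crops included, and the job is handed in when it is done.

Besides the shell and the picture viewer there is one more tool, called after ">>>" as name(argument=value, ...), one argument or row to a line, values as JSON. move_arm: Moves the arm, as the interface text tells. Its arguments: {"type":"object","properties":{"plan":{"type":"array","items":{"type":"array"}},"squeeze":{"type":"number"}},"required":["plan"]}

```bash
mkdir -p pics; cat > h.py <<'E'
import numpy as np, cv2
from scipy.spatial.transform import Rotation as R
from workcell import env
def cam(p):
    f=p["frame"].shape[0]/2/np.tan(np.radians(p["fovy"])/2)
    o=np.array(p["orientation"],float)
    M=R.from_euler('xyz',o,degrees=True).as_matrix() if o.shape==(3,) else (R.from_quat(o).as_matrix() if o.shape==(4,) else o)
    return f,M,np.array(p["position"],float)
def ray(p,uv):
    f,M,c=cam(p); return c,M@np.array([(uv[0]-p["cx"])/f,(uv[1]-p["cy"])/f,1.])
def at_z(p,uv,z):
    c,d=ray(p,uv); return c+d*(z-c[2])/d[2]
def at_depth(p,uv):
    c,d=ray(p,uv); return c+d*p["z_map"][int(round(uv[1])),int(round(uv[0]))]
def cloud(p):
    f,M,c=cam(p); h,w=p["z_map"].shape; v,u=np.mgrid[:h,:w]
    return c+(np.dstack([(u-p["cx"])/f,(v-p["cy"])/f,np.ones((h,w))])*p["z_map"][...,None])@M.T
E
python3 - <<'E'
from h import *
np.set_printoptions(precision=1,suppress=True)
for n in ["scene","side"]:
    p=env.grab_frame(n); cv2.imwrite(f"pics/{n}0.png",p["frame"][...,::-1])
    print(n,p["position"],p["orientation"],p["fovy"])
    for l in ["beige_jar","orange_jar","blue_jar"]:
        for r in env.landmark_of(p,l)[:4]: print(l,round(r["score"],2),r["point"],at_z(p,r["point"],0))
    for l,z in [("tray",10),("fence",10),("head_face",105),("keeper_post",10),("pad_face",52),("home",10),("shaker",0)]:
        for r in env.landmark_of(p,l)[:1]: print(l,round(r["score"],2),r["point"],at_z(p,r["point"],z))
print(env.state())
E
```

```text
scene [-650.1  741.6  663.8] [-113.7    0.6 -118.3] 42.202816662395456
beige_jar 0.69 [382.5, 238.2] [354.3   0.7   0. ]
beige_jar 0.64 [324.8, 206.0] [612.3  34.2   0. ]
beige_jar 0.61 [295.0, 243.5] [443.2 219.8   0. ]
orange_jar 0.83 [273.6, 223.7] [578.5 221.3   0. ]
orange_jar 0.4 [243.3, 245.2] [501.7 343.2   0. ]
blue_jar 0.95 [243.7, 242.9] [513.  337.7   0. ]
blue_jar 0.16 [364.1, 201.3] [582.6 -90.    0. ]
tray 0.71 [335.0, 211.0] [547.5  36.   10. ]
fence 0.88 [327.1, 207.2] [582.4  43.1  10. ]
head_face 0.93 [364.4, 172.7] [563.3 -74.8 105. ]
keeper_post 0.72 [372.8, 211.3] [490.9 -60.1  10. ]
pad_face 0.88 [375.7, 184.2] [ 577.4 -127.8   52. ]
home 0.58 [368.4, 199.0] [572.1 -98.7  10. ]
shaker 0.79 [360.5, 204.9] [565.3 -65.5   0. ]
side [283.  952.1 953.4] [-136.6    0.5 -166.2] 46.551265635581665
beige_jar 0.9 [375.7, 194.6] [370.2  -3.9   0. ]
beige_jar 0.86 [264.1, 325.6] [548.6 470.6   0. ]
beige_jar 0.67 [334.6, 245.3] [444.3 206.    0. ]
orange_jar 0.56 [288.4, 244.5] [562.8 231.4   0. ]
blue_jar 0.8 [293.3, 278.5] [520.2 331.4   0. ]
tray 0.72 [339.8, 169.8] [491.9 -73.6  10. ]
fence 0.76 [301.0, 193.3] [578.9  50.1  10. ]
head_face 0.74 [320.9, 142.7] [549.  -71.7 105. ]
keeper_post 0.87 [341.4, 172.8] [484.4 -61.6  10. ]
pad_face 0.61 [318.4, 147.8] [ 567.1 -110.2   52. ]
home 0.84 [312.9, 160.1] [582.3 -98.2  10. ]
shaker 0.81 [318.2, 166.7] [561.8 -83.1   0. ]
{'time_s': 1.1, 'qpos': array([-1.1, 18.3, 89.6,  0. , 72. , -1.1]), 'qvel': array([-0. , -0. ,  0. , -0.1, -0. , -0.2]), 'effort': array([ -0. , -41.2, -23.2,   0.1,   0. ,   0. ]), 'ee_pos': array([575.,   0., 214.]), 'ee_rot': array([180.,  -0.,  90.]), 'force': array([-0.3,  0.4, -0.3]), 'torque': array([-0.1, -0. , -0. ]), 'gripper_force': 0.0, 'gripper_width': 91.42909812695062}
```

```bash
python3 - <<'E'
import cv2
a=cv2.imread("pics/side0.png");b=cv2.imread("pics/scene0.png")
cv2.imwrite("pics/side1.png",cv2.resize(a[110:360,170:500],None,fx=2.4,fy=2.4,interpolation=2)[:600,:800])
cv2.imwrite("pics/scene1.png",cv2.resize(b[120:310,190:450],None,fx=3,fy=3,interpolation=2))
E
```

```text
(no output)
```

View pics/side1.png

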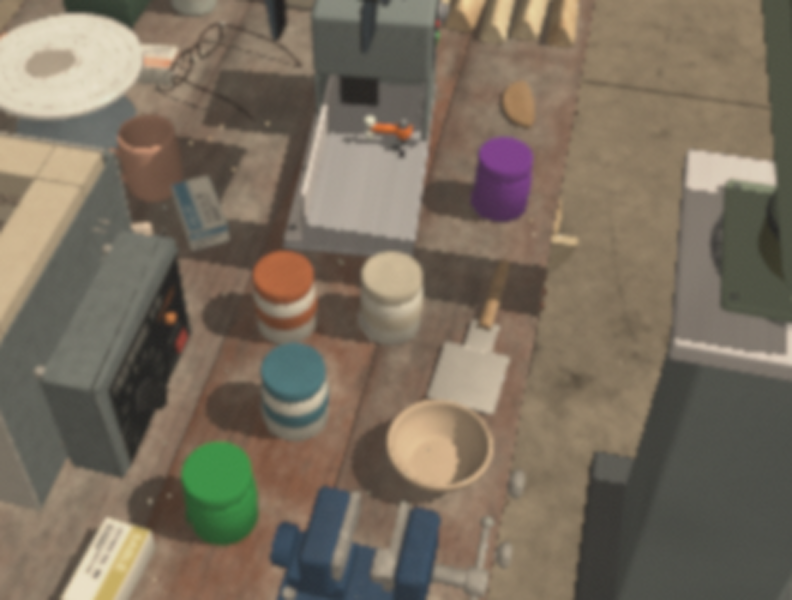

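View pics/scene1.png

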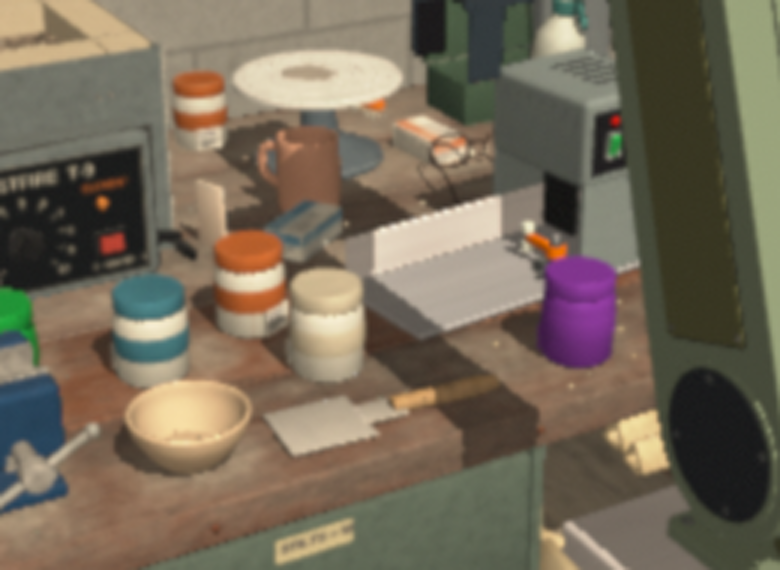

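```bash
python3 - <<'E'
from h import *
from scipy.optimize import least_squares
np.set_printoptions(precision=1,suppress=True)
for n in ["scene","side"]:
    p=env.grab_frame(n); C=cloud(p).reshape(-1,3); C=C[(p["z_map"]>0).ravel()]
    c0=p["position"]
    for nm,g in dict(beige=(444,210),purple=(365,-2),orange=(572,226),blue=(516,334)).items():
        s=C[(np.hypot(C[:,0]-g[0],C[:,1]-g[1])<48)&(C[:,2]>15)&(C[:,2]<95)]
        top=s[s[:,2]>78]
        w=s[(s[:,2]<62)]
        f=least_squares(lambda q:np.hypot(w[:,0]-q[0],w[:,1]-q[1])-31.5,g,loss='soft_l1')
        mm=(top[:,:2].min(0)+top[:,:2].max(0))/2
        print(n,nm,len(s),"circ",f.x,np.abs(f.fun).mean(),"top",mm,np.ptp(top[:,:2],axis=0),s[:,2].max())
    s=C[(C[:,2]>25)&(C[:,2]<52)&(C[:,0]>540)&(C[:,0]<650)&(C[:,1]>-20)&(C[:,1]<150)]
    print(n,"fence",len(s),np.percentile(s,[0,10,50,90,100],axis=0).tolist())
    l=cv2.fitLine(s[:,:2].astype(np.float32),cv2.DIST_HUBER,0,.01,.01).ravel(); print(l, np.degrees(np.arctan2(l[1],l[0])))
    s=C[(C[:,2]>115)&(C[:,2]<185)&(C[:,0]>440)&(C[:,0]<690)&(C[:,1]>-120)&(C[:,1]<-30)]
    print(n,"head",len(s))
    if len(s)>20:
        l=cv2.fitLine(s[:,:2].astype(np.float32),cv2.DIST_HUBER,0,.01,.01).ravel(); print(l,np.degrees(np.arctan2(l[1],l[0])),s.min(0),s.max(0))
    s=C[(C[:,2]>5)&(C[:,2]<14)&(C[:,0]>430)&(C[:,0]<620)&(C[:,1]>-50)&(C[:,1]<150)]
    print("tray",len(s),np.median(s[:,2]))
    h=cv2.minAreaRect(s[:,:2].astype(np.float32)); print(h)
E
```

```text
scene beige 744 circ [449.4 204.8] 1.8654951238520452 top [447.8 205.5] [65.1 61.2] 83.4333722289764
scene purple 717 circ [363.5  -3.1] 1.7877942315112314 top [361.4  -2.4] [64.7 62.4] 84.30861106385396
scene orange 646 circ [559.9 230. ] 1.9005201496646305 top [558.6 230.3] [61.3 59.3] 83.150419774586
scene blue 765 circ [515.1 345. ] 1.772303360210897 top [514.  346.1] [64.8 60.6] 83.64103648578657
scene fence 331 [[569.3337966981411, -19.882878946136657, 25.00315022278403], [576.1966137329042, -5.2611218359839995, 27.641349740660644], [583.3268017861941, 53.190457564398, 38.890635738071865], [590.7219677293168, 109.51440766417659, 49.48645309450387], [600.1550654631907, 122.17832832154454, 51.99050131503361]]
[  0.1  -1.  583.6  52.3] -83.2327
scene head 946
[  1.    0.2 530.2 -74.7] 9.079119 [ 460.9 -119.6  115.1] [609.  -60.2 184.9]
tray 1143 7.56233752924004
((520.946533203125, 33.3594970703125), (140.2158203125, 176.70262145996094), 5.730173110961914)
side beige 799 circ [450.7 204.4] 1.1470003334625891 top [450.1 204.5] [61.8 65.9] 87.310235462214
side purple 675 circ [363.9  -3.8] 1.3860140935067018 top [363.9  -3.5] [61.3 62.9] 87.71609345674165
side orange 790 circ [560.7 229.3] 1.1591041765902705 top [560.8 230.3] [61.1 63.4] 87.62289288355169
side blue 914 circ [515.9 344.3] 0.9970891389437551 top [516.  344.4] [62.8 62.8] 85.83774646101301
side fence 79 [[575.4385335525485, -19.9806684364861, 25.03769825970653], [576.7286216706742, -1.1029740865529218, 27.51080942482222], [582.2507296876302, 64.04419187630947, 38.76716037402946], [588.504725931339, 116.92480929609584, 49.34051053925384], [591.211788873935, 120.76005403353679, 51.97968256209322]]
[  0.1  -1.  583.5  50. ] -83.89547
side head 966
[  1.    0.1 537.2 -73.9] 6.9717517 [ 467.  -119.3  115. ] [611.4 -61.1 184.8]
tray 1942 9.252416988786365
((530.9471435546875, 34.168006896972656), (149.97877502441406, 180.54359436035156), 6.3380632400512695)
```

>>> move_arm(
  plan=[
    [[-2.5, 4.1, 0], 6.4, 0],
    [[-2.5, 4.1, 0], 0, 0],
    [[-2.5, 4.1, -2], 0, 0],
    [[-2.5, 4.1, -2], 0, 0],
    [[-2.5, 4.1, -2], 0, 0],
  ],
  squeeze=20,
)

```text
time_s: 1.7
ee_pos: [452.0, 201.6, 156.1]
ee_rot: [179.9, -0.0, 96.4]
force: [0.9, 0.5, 0.7]
gripper_width: 91.1
gripper_force: 0.0
```

>>> move_arm(
  plan=[
    [[0, 0, -3], 0, 0],
    [[0, 0, -3], 0, 0],
    [[0, 0, -2.5], 0, 0],
    [[0, 0, -1.7], 0, 0],
    [[0, 0, 0], 0, 0.6],
  ],
)

```text
time_s: 2.2
ee_pos: [451.2, 199.6, 52.3]
ee_rot: [-179.7, 0.1, 96.4]
force: [-0.7, 0.5, 0.1]
gripper_width: 85.7
gripper_force: 0.0
```

>>> move_arm(
  plan=[
    [[0, 0, 0], 0, 1],
    [[0, 0, 0], 0, 1],
    [[0, 0, 0], 0, 1],
    [[0, 0, 0], 0, 1],
    [[0, 0, 0], 0, 1],
  ],
)

```text
time_s: 2.7
ee_pos: [452.7, 200.2, 55.3]
ee_rot: [180.0, -0.0, 96.4]
force: [-4.0, -1.2, 6.9]
gripper_width: 62.5
gripper_force: 20.0
```

>>> move_arm(
  plan=[
    [[0, 0, 2], 0, 1],
    [[0, 0, 3], 0, 1],
    [[0, 0, 3], 0, 1],
    [[0, 0, 0], 0, 1],
  ],
)

```text
time_s: 3.1
ee_pos: [455.9, 201.4, 138.0]
ee_rot: [179.5, -0.1, 96.4]
force: [1.5, 1.2, -3.1]
gripper_width: 62.3
gripper_force: 20.0
```

```bash
cat >> h.py <<'E'
from scipy.optimize import least_squares
def jar(p,g,z0,z1,r=48):
    C=cloud(p).reshape(-1,3); s=C[(np.hypot(C[:,0]-g[0],C[:,1]-g[1])<r)&(C[:,2]>z0)&(C[:,2]<z1)]
    f=least_squares(lambda q:np.hypot(s[:,0]-q[0],s[:,1]-q[1])-31.5,g,loss='soft_l1')
    return f.x,len(s),np.abs(f.fun).mean()
E
python3 - <<'E'
from h import *
print(env.state())
p=env.grab_frame("side"); cv2.imwrite("pics/side2.png",p["frame"][...,::-1][150:350,200:450].repeat(2,0).repeat(2,1))
s=env.state()["ee_pos"]; z=s[2]-53
print(jar(p,[452,204],z+8,z+50))
E
```

```text
{'time_s': 3.1, 'qpos': array([ 2.25141194e+01,  1.48873002e+01,  1.06488963e+02, -8.95168861e-03,
        5.80604141e+01,  1.61214517e+01]), 'qvel': array([-0.06264267,  2.58548317,  4.28398459,  0.06376516, -2.79547512,
       -0.04797895]), 'effort': array([ 3.84342007e-02, -3.72118306e+01, -2.07927811e+01,  8.34761770e-02,
        6.27130084e-01, -9.03572392e-03]), 'ee_pos': array([455.88461307, 201.365828  , 137.9608445 ]), 'ee_rot': array([ 1.79456707e+02, -1.49075624e-01,  9.63980727e+01]), 'force': array([ 1.51430786,  1.17103202, -3.06403207]), 'torque': array([ 0.0728994 , -0.0819456 , -0.03536853]), 'gripper_force': 19.976992510466545, 'gripper_width': 62.30238545267932}
(array([455.14196909, 205.95977863]), 302, np.float64(1.1107371548435672))
```

View pics/side2.png

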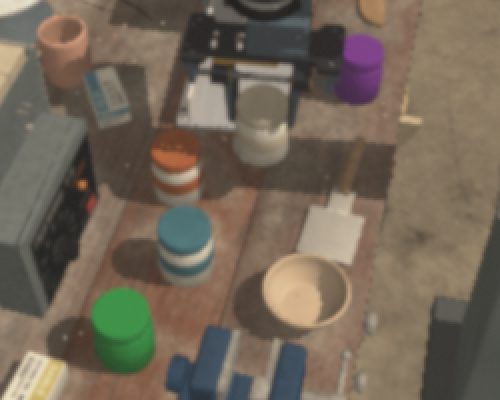

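>>> move_arm(
  plan=[
    [[1.5, -3, 0], 0, 1],
    [[2, -4, 0], 0, 1],
    [[2, -4, 0], 0, 1],
    [[2, -4, 0], 0, 1],
    [[1.5, -3.5, 0], 0, 1],
  ],
)

```text
time_s: 3.65
ee_pos: [542.8, 13.2, 132.1]
ee_rot: [-179.8, 0.0, 96.4]
force: [0.2, -1.1, -3.9]
gripper_width: 62.2
gripper_force: 20.0
```

>>> move_arm(
  plan=[
    [[0.6, -1.8, 0], 0, 1],
    [[0, 0, 0], 0, 1],
    [[0, 0, 0], 0, 1],
  ],
)

```text
time_s: 3.95
ee_pos: [547.7, -2.8, 132.4]
ee_rot: [-179.8, -0.1, 96.3]
force: [-0.6, -0.2, -3.6]
gripper_width: 62.2
gripper_force: 20.0
```

```bash
cat >> h.py <<'E'
ex=np.array([.1115,-.9938]); ey=np.array([.9938,.1115]); O=np.array([562.,-62.7])
def sh(xy): d=np.array(xy)[:2]-O; return np.round([d@ex,d@ey],1)
def W(x,y): return O+x*ex+y*ey
E
python3 - <<'E'
from h import *
s=env.state(); t=s["ee_pos"]; print(t,s["ee_rot"],s["force"],sh(t))
for n in ["side","scene"]:
    p=env.grab_frame(n)
    j=jar(p,[t[0],t[1]+5],t[2]-45,t[2]-8); print(n,j,sh(j[0]))
    C=cloud(p).reshape(-1,3)
    q=C[(np.hypot(*(C[:,:2]-j[0]).T)<36)&(C[:,2]>t[2]-70)&(C[:,2]<t[2]-20)]; print("bottom",t[2]-np.percentile(q[:,2],[0,1,3]),len(q))
    # fence refine
    X=(C[:,:2]-O)@ex; Y=(C[:,:2]-O)@ey
    m=(C[:,2]>20)&(C[:,2]<50)&(Y>24)&(Y<45)
    for a in (-170,-140,-110):
        k=m&(X>a)&(X<a+30); print(a,k.sum(),np.median(Y[k]) if k.any() else None)
    k=(C[:,2]>120)&(C[:,2]<180)&(X>-10)&(X<25)
    for a in (-85,-50,0): kk=k&(Y>a)&(Y<a+35); print("head",a,kk.sum(),np.median(X[kk]) if kk.any() else None)
E
```

```text
[547.66848963  -2.78290415 132.41584787] [-1.79795790e+02 -6.07947522e-02  9.63309883e+01] [-0.6134494  -0.20071834 -3.57934374] [-61.1  -7.6]
side (array([546.30664591,   2.04578059]), 244, np.float64(1.3563246373050588)) [-66.1  -8.4]
bottom [57.19455017 53.89501739 52.6026579 ] 210
-170 19 33.99507137608025
-140 13 34.329928876704784
-110 17 34.09490288371717
head -85 70 8.438085506977789
head -50 56 8.095273138862463
head 0 107 8.13822897917347
scene (array([545.90981453,   3.03951538]), 270, np.float64(1.9245209154833622)) [-67.1  -8.7]
bottom [58.12625824 56.47627529 55.17924026] 250
-170 78 33.839858905515854
-140 74 34.14402399892481
-110 75 34.45954067269066
head -85 159 6.999986294124264
head -50 159 7.169770447903812
head 0 40 7.872087863712304
```

>>> move_arm(
  plan=[
    [[0.6, 0, -2], 0, 1],
    [[0.1, 0, -2], 0, 1],
    [[0, 0, -1.3], 0, 1],
    [[0, 0, -0.5], 0, 1],
    [[0, 0, 0], 0, 1],
  ],
)

```text
time_s: 4.55
ee_pos: [555.3, -2.2, 75.7]
ee_rot: [-179.9, -0.0, 96.4]
force: [-0.6, -0.3, -2.9]
gripper_width: 62.4
gripper_force: 20.0
```

>>> move_arm(
  plan=[
    [[0, 0, -0.3], 0, 1],
    [[0, 0, 0], 0, 1],
  ],
)

```text
time_s: 4.75
ee_pos: [556.2, -2.7, 73.8]
ee_rot: [179.9, 0.0, 96.4]
force: [-0.2, 0.1, -3.4]
gripper_width: 62.0
gripper_force: 20.0
```

>>> move_arm(
  plan=[
    [[0, 0, -0.4], 0, 1],
    [[0, 0, 0], 0, 1],
  ],
)

```text
time_s: 4.95
ee_pos: [555.7, -2.8, 69.2]
ee_rot: [-180.0, -0.0, 96.4]
force: [-0.3, -1.1, -3.0]
gripper_width: 62.0
gripper_force: 20.0
```

>>> move_arm(
  plan=[
    [[0, 0, -0.3], 0, 1],
    [[0, 0, 0], 0, 1],
  ],
)

```text
time_s: 5.15
ee_pos: [555.7, -2.8, 66.0]
ee_rot: [-180.0, -0.0, 96.4]
force: [-0.7, -0.5, -3.6]
gripper_width: 62.1
gripper_force: 20.0
```

>>> move_arm(
  plan=[
    [[0, 0, -0.2], 0, 1],
    [[0, 0, 0], 0, 1],
  ],
)

```text
time_s: 5.35
ee_pos: [556.1, -2.6, 65.3]
ee_rot: [179.9, -0.0, 96.4]
force: [-1.4, -0.1, 2.5]
gripper_width: 62.1
gripper_force: 20.0
```

>>> move_arm(
  plan=[
    [[0, 0, 0], 0, 0.5],
    [[0, 0, 0], 0, 0.2],
    [[0, 0, 0], 0, 0.2],
    [[0, 0, 0], 0, 0],
    [[0, 0, 2], 0, 0],
  ],
)

```text
time_s: 5.85
ee_pos: [554.1, -2.8, 82.1]
ee_rot: [-179.7, -0.0, 96.4]
force: [-0.5, 1.0, 0.7]
gripper_width: 86.0
gripper_force: 0.0
```

>>> move_arm(
  plan=[
    [[0, 0, 3], 0, 0],
    [[0, 0, 4], 0, 0],
    [[-1, 0, 3], 0, 0],
    [[-4, 0, 0], 0, 0],
    [[-4, 0, 0], 0, 0],
  ],
)

```text
time_s: 6.35
ee_pos: [466.0, -2.8, 185.1]
ee_rot: [179.8, 0.0, 96.4]
force: [-0.3, -0.7, -0.1]
gripper_width: 91.0
gripper_force: 0.0
```

>>> move_arm(
  plan=[
    [[-4, 0, 0], 0, 0],
    [[-4, 0, 0], 0, 0],
    [[-2, 0, 0], 0, 0],
    [[0, 0, 0], 0, 0],
  ],
)

```text
time_s: 6.75
ee_pos: [363.3, -2.8, 184.2]
ee_rot: [-180.0, -0.0, 96.4]
force: [0.7, -0.3, 0.4]
gripper_width: 91.3
gripper_force: 0.0
```

```bash
python3 - <<'E'
from h import *
s=env.state(); print(s["time_s"],s["ee_pos"],s["ee_rot"])
for n in ["side","scene"]:
    p=env.grab_frame(n); j=jar(p,W(-65,0),18,65,40); print(n,j,sh(j[0])); print(jar(p,[363.7,-3.5],15,60))
cv2.imwrite("pics/scene3.png",p["frame"][...,::-1][100:300,250:500].repeat(3,0).repeat(3,1))
E
```

```text
6.75 [363.26438811  -2.75683104 184.23920461] [-1.79958959e+02 -2.49797694e-03  9.63944333e+01]
side (array([555.42141186,   1.99173558]), 297, np.float64(1.6024762473665903)) [-65.    0.7]
(array([364.10864171,  -3.65873028]), 277, np.float64(1.3692273194397926))
scene (array([554.4599214 ,   2.99901375]), 336, np.float64(2.1486475467217407)) [-66.1  -0.2]
(array([363.20005952,  -2.95523369]), 378, np.float64(1.770374198928781))
```

View pics/scene3.png

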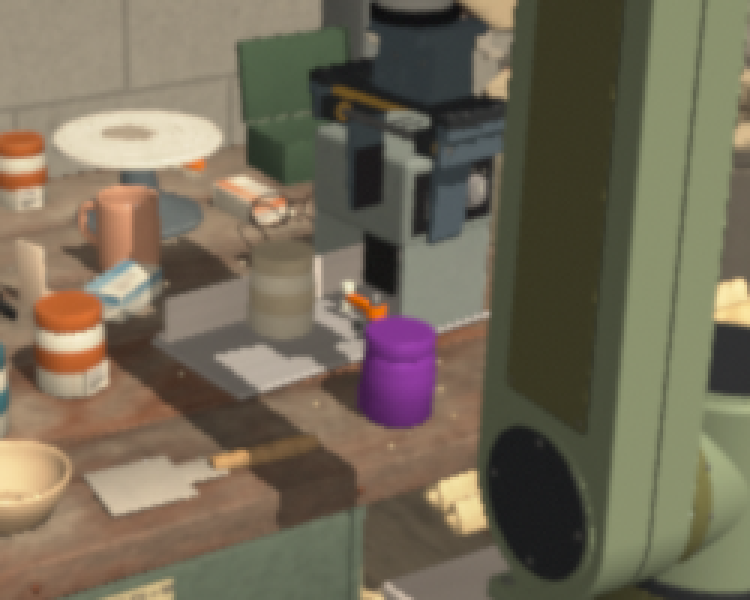

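Beige jar stands upright against the fence (px 280,290); the purple spare jar stands near (398,370). I'll use the spare as an extension piece, since the gripper cannot tilt.

>>> move_arm(
  plan=[
    [[0, 0, -4], 0, 0],
    [[0, 0, -4], 0, 0],
    [[0, 0, -3], 0, 0],
    [[0, 0, -2.2], 0, 0],
    [[0, 0, 0], 0, 0.6],
  ],
)

```text
time_s: 7.35
ee_pos: [365.2, -2.7, 49.9]
ee_rot: [-179.7, -0.1, 96.4]
force: [-0.2, -0.4, 0.1]
gripper_width: 85.5
gripper_force: 0.0
```

>>> move_arm(
  plan=[
    [[0, 0, 0], 0, 1],
    [[0, 0, 0], 0, 1],
    [[0, 0, 0], 0, 1],
    [[0, 0, 0], 0, 1],
    [[0, 0, 0], 0, 1],
  ],
)

```text
time_s: 7.85
ee_pos: [366.2, -2.9, 53.1]
ee_rot: [179.9, 0.0, 96.4]
force: [-3.3, -1.7, 6.7]
gripper_width: 62.8
gripper_force: 20.0
```

>>> move_arm(
  plan=[
    [[0, 0, 2], 0, 1],
    [[0, 0, 4], 0, 1],
    [[0, 0, 4], 0, 1],
    [[0, 0, 0], 0, 1],
  ],
)

```text
time_s: 8.25
ee_pos: [370.1, -2.8, 156.9]
ee_rot: [179.3, 0.1, 96.4]
force: [0.8, -0.8, -3.8]
gripper_width: 63.2
gripper_force: 20.0
```

>>> move_arm(
  plan=[
    [[3, 1.5, 0], 0, 1],
    [[4, 1.7, 0], 0, 1],
    [[4, 1.7, 0], 0, 1],
    [[4, 1.6, 0], 0, 1],
    [[2.6, 1, 0], 0, 1],
  ],
)

```text
time_s: 8.75
ee_pos: [544.2, 73.5, 150.6]
ee_rot: [180.0, -0.0, 96.4]
force: [-0.5, -0.4, -2.4]
gripper_width: 62.5
gripper_force: 20.0
```

>>> move_arm(
  plan=[
    [[0, 0, 0], 0, 1],
    [[0, 0, 0], 0, 1],
    [[0, 0, 0], 0, 1],
  ],
)

```text
time_s: 9.05
ee_pos: [540.4, 71.9, 151.3]
ee_rot: [-179.9, 0.0, 96.4]
force: [-0.9, 0.4, -2.3]
gripper_width: 62.5
gripper_force: 20.0
```

```bash
python3 - <<'E'
from h import *
s=env.state(); t=s["ee_pos"]; print(s["time_s"],t,sh(t))
for n in ["side","scene"]:
    p=env.grab_frame(n); j=jar(p,t[:2],t[2]-45,t[2]-8); print(n,j,sh(j[0]))
E
```

```text
9.05 [540.37311284  71.87790969 151.29412723] [-136.2   -6.5]
side (array([540.1585797,  71.6133184]), 253, np.float64(1.330357754677576)) [-135.9   -6.7]
scene (array([538.84587575,  72.02196927]), 293, np.float64(1.8840360393172344)) [-136.5   -8. ]
```

>>> move_arm(
  plan=[
    [[0.5, 0, -3], 0, 1],
    [[0, 0, -3], 0, 1],
    [[0, 0, -1.3], 0, 1],
    [[0, 0, -0.5], 0, 1],
    [[0, 0, 0], 0, 1],
  ],
)

```text
time_s: 9.65
ee_pos: [546.9, 72.1, 74.5]
ee_rot: [180.0, -0.0, 96.4]
force: [-0.3, -0.8, -2.1]
gripper_width: 62.7
gripper_force: 20.0
```

>>> move_arm(
  plan=[
    [[0, 0, -0.3], 0, 1],
    [[0, 0, 0], 0, 1],
  ],
)

```text
time_s: 9.85
ee_pos: [547.5, 72.3, 72.2]
ee_rot: [179.9, 0.0, 96.4]
force: [-0.0, 0.1, -2.1]
gripper_width: 63.2
gripper_force: 20.0
```

>>> move_arm(
  plan=[
    [[0, 0, -0.2], 0, 1],
    [[0, 0, 0], 0, 1],
  ],
)

```text
time_s: 10.05
ee_pos: [547.0, 72.3, 69.5]
ee_rot: [180.0, -0.0, 96.4]
force: [-1.1, 0.7, -1.8]
gripper_width: 62.8
gripper_force: 20.0
```

>>> move_arm(
  plan=[
    [[0, 0, -0.3], 0, 1],
    [[0, 0, 0], 0, 1],
  ],
)

```text
time_s: 10.25
ee_pos: [546.7, 72.2, 66.0]
ee_rot: [-180.0, -0.0, 96.4]
force: [-0.1, -0.2, -1.5]
gripper_width: 62.7
gripper_force: 20.0
```

>>> move_arm(
  plan=[
    [[0, 0, -0.2], 0, 1],
    [[0, 0, 0], 0, 1],
  ],
)

```text
time_s: 10.45
ee_pos: [546.7, 72.2, 64.0]
ee_rot: [-180.0, -0.0, 96.4]
force: [0.8, -0.1, -2.5]
gripper_width: 62.8
gripper_force: 20.0
```

>>> move_arm(
  plan=[
    [[0, 0, -0.1], 0, 1],
    [[0, 0, 0], 0, 1],
  ],
)

```text
time_s: 10.65
ee_pos: [547.0, 72.2, 63.4]
ee_rot: [180.0, 0.0, 96.4]
force: [-0.2, 0.6, -2.3]
gripper_width: 62.5
gripper_force: 20.0
```

>>> move_arm(
  plan=[
    [[0, 0, -0.2], 0, 1],
    [[0, 0, 0], 0, 1],
  ],
)

```text
time_s: 10.85
ee_pos: [547.1, 72.1, 63.1]
ee_rot: [179.9, 0.0, 96.4]
force: [-3.7, -0.4, 10.8]
gripper_width: 62.9
gripper_force: 20.0
```

>>> move_arm(
  plan=[
    [[0, 0, -0.1], 0, 1],
    [[0, 0, 0], 0, 1],
  ],
)

```text
time_s: 11.05
ee_pos: [547.1, 72.1, 63.0]
ee_rot: [179.9, 0.0, 96.4]
force: [-4.8, -0.9, 15.9]
gripper_width: 62.8
gripper_force: 20.0
```

>>> move_arm(
  plan=[
    [[0, 0, 0], 0, 0.5],
    [[0, 0, 0], 0, 0.2],
    [[0, 0, 0], 0, 0],
    [[0, 0, 0], 0, 0],
    [[0, 0, 2], 0, 0],
  ],
)

```text
time_s: 11.55
ee_pos: [544.9, 72.0, 78.1]
ee_rot: [-179.7, -0.0, 96.4]
force: [0.5, 0.6, -0.3]
gripper_width: 90.2
gripper_force: 0.0
```

>>> move_arm(
  plan=[
    [[0, 0, 3], 0, 0],
    [[-0.2, 1.8, 0], 0, 0],
    [[-0.3, 2.8, 0], 5, 0],
    [[-0.3, 2.8, 0], 0, 1],
    [[0, 0, 0], 0, 1],
  ],
)

```text
time_s: 12.05
ee_pos: [538.7, 148.8, 110.1]
ee_rot: [180.0, -0.1, 101.6]
force: [1.0, -0.1, -0.1]
gripper_width: 78.1
gripper_force: 0.0
```

>>> move_arm(
  plan=[
    [[0, 0, 0], 0, 1],
    [[0, 0, 0], 0, 1],
    [[0, 0, 0], 0, 1],
    [[0, 0, 0], 0, 1],
    [[0, 0, 0], 0, 1],
  ],
)

```text
time_s: 12.55
ee_pos: [539.0, 145.7, 110.3]
ee_rot: [180.0, 0.0, 101.4]
force: [-0.0, 0.1, 0.4]
gripper_width: 38.1
gripper_force: 0.0
```

```bash
python3 - <<'E'
from h import *
s=env.state(); t=s["ee_pos"]; print(s["time_s"],t,s["ee_rot"],sh(t),s["gripper_width"])
for n in ["side","scene"]:
    p=env.grab_frame(n)
    for x in (-65,-136): j=jar(p,W(x,0),18,65,34); print(n,j,sh(j[0]))
cv2.imwrite("pics/scene4.png",p["frame"][...,::-1][100:300,250:500].repeat(3,0).repeat(3,1))
E
```

```text
12.55 [539.02842899 145.65705858 110.28735036] [1.79996862e+02 5.49515093e-03 1.01351741e+02] [-209.6    0.4] 38.11472182698227
side (array([554.81690941,   1.44112214]), 32, np.float64(0.913791340813279)) [-64.5   0. ]
side (array([546.77100241,  71.87413969]), 261, np.float64(1.1453660418420302)) [-1.354e+02 -1.000e-01]
scene (array([555.00393353,   1.93400756]), 213, np.float64(1.4398266470486798)) [-65.    0.3]
scene (array([546.63251853,  71.99573459]), 279, np.float64(1.5337012721085743)) [-135.6   -0.3]
```

View pics/scene4.png

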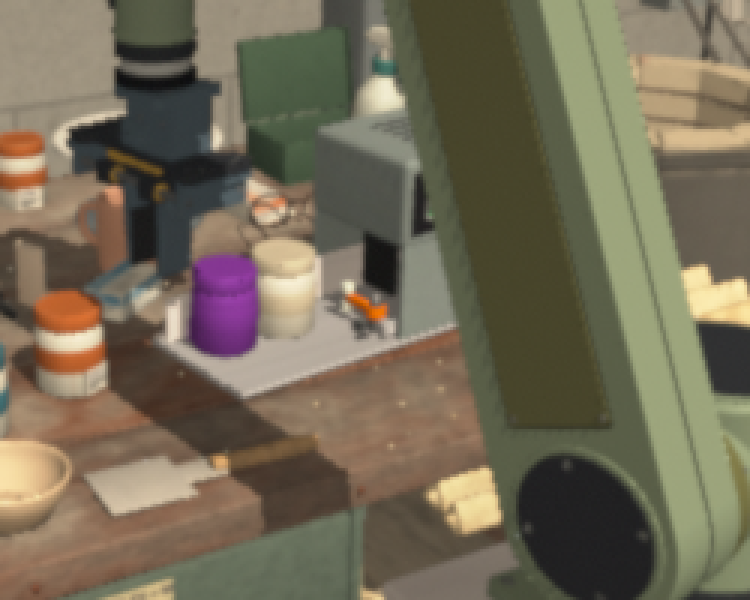

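>>> move_arm(
  plan=[
    [[0, 0, -2], 0, 1],
    [[0, 0, -2], 0, 1],
    [[0, 0, -2], 0, 1],
    [[0, 0, -1.2], 0, 1],
    [[0, 0, 0], 0, 1],
  ],
)

```text
time_s: 13.15
ee_pos: [537.8, 145.8, 36.8]
ee_rot: [-179.8, 0.0, 101.4]
force: [-0.4, -0.1, 0.6]
gripper_width: 0.5
gripper_force: 0.0
```

>>> move_arm(
  plan=[
    [[0.1, -1, 0], 0, 1],
    [[0.1, -1, 0], 0, 1],
    [[0.1, -1, 0], 0, 1],
    [[0.1, -1, 0], 0, 1],
    [[0, 0, 0], 0, 1],
  ],
)

```text
time_s: 13.65
ee_pos: [543.3, 104.6, 38.8]
ee_rot: [179.9, 0.0, 101.3]
force: [-0.0, 0.2, 0.2]
gripper_width: 0.4
gripper_force: 0.0
```

>>> move_arm(
  plan=[
    [[0.1, -0.8, 0], 0, 1],
    [[0.1, -0.8, 0], 0, 1],
    [[0.1, -0.8, 0], 0, 1],
    [[0.1, -0.8, 0], 0, 1],
    [[0, 0, 0], 0, 1],
  ],
)

```text
time_s: 14.15
ee_pos: [547.1, 73.0, 38.2]
ee_rot: [-180.0, 0.0, 101.4]
force: [-0.6, -0.5, 1.0]
gripper_width: 0.4
gripper_force: 0.0
```

```bash
cat > look.py <<'E'
from h import *
s=env.state(); t=s["ee_pos"]; print(s["time_s"],t,s["ee_rot"][2],"TCP",sh(t),"Fx",s["force"][:2]@ex,"Fy",s["force"][:2]@ey)
p=env.grab_frame("side"); X=sh(t)[0]
j=jar(p,W(X+48,0),18,65,34); print("purple",j[1:],sh(j[0]))
p=env.grab_frame("scene")
j=jar(p,W(X+48,0),18,65,34); print("purple",j[1:],sh(j[0]))
j=jar(p,W(X+112,0),18,90,34); print("beige",j[1:],sh(j[0]))
E
python3 look.py
```

```text
14.15 [547.05189845  72.96249445  38.20293356] 101.36663882179084 TCP [-136.5    0.3] Fx 0.4570529780774645 Fy -0.703078962314459
purple (139, np.float64(1.2361501478503527)) [-86.9  -0.5]
purple (211, np.float64(1.5787401036880502)) [-86.9  -0.5]
beige (355, np.float64(2.8571559363247117)) [-23.8   2.1]
```

>>> move_arm(
  plan=[
    [[0.1, -0.6, 0], 0, 1],
    [[0.05, -0.6, 0], 0, 1],
    [[0.1, -0.6, 0], 0, 1],
    [[0.05, -0.6, 0], 0, 1],
    [[0, 0, 0], 0, 1],
  ],
)

```text
time_s: 14.75
ee_pos: [549.9, 49.1, 38.2]
ee_rot: [-180.0, 0.1, 101.4]
force: [0.4, 1.3, -0.0]
gripper_width: 0.8
gripper_force: 0.4
```

>>> move_arm(
  plan=[
    [[0.05, -0.5, 0], 0, 1],
    [[0.05, -0.5, 0], 0, 1],
    [[0.05, -0.5, 0], 0, 1],
    [[0, 0, 0], 0, 1],
  ],
)

```text
time_s: 15.15
ee_pos: [551.4, 34.3, 38.2]
ee_rot: [-180.0, 0.0, 101.4]
force: [-0.6, 2.2, -0.2]
gripper_width: 0.1
gripper_force: 0.9
```

```bash
python3 look.py
```

```text
15.15 [551.44849343  34.30543352  38.23432136] 101.38873681216397 TCP [-97.6   0.3] Fx -2.210798106668163 Fy -0.3187060192350819
purple (113, np.float64(0.9471188491566045)) [-48.2  -2.5]
purple (127, np.float64(1.3950905475207427)) [-48.6  -1. ]
beige (298, np.float64(2.735625599696785)) [14.8  2.5]
```

>>> move_arm(
  plan=[
    [[0.1, -0.4, 0], 0, 1],
    [[0.1, -0.4, 0], 0, 1],
    [[0.1, -0.4, 0], 0, 1],
    [[0.1, -0.4, 0], 0, 1],
    [[0, 0, 0], 0, 1],
  ],
)

```text
time_s: 15.75
ee_pos: [555.6, 19.3, 38.5]
ee_rot: [180.0, -0.0, 101.3]
force: [-0.6, 5.8, 2.7]
gripper_width: 0.5
gripper_force: 2.8
```

```bash
python3 look.py
```

```text
15.75 [555.62122975  19.29114432  38.49784301] 101.34790166367577 TCP [-82.2   2.8] Fx -5.848010426179213 Fy 0.05373376983091205
purple (131, np.float64(1.3198475624480022)) [-32.5  -2. ]
purple (159, np.float64(1.5013380574749313)) [-32.9  -1.2]
beige (264, np.float64(2.0893020076063746)) [31.3  2. ]
```

>>> move_arm(
  plan=[
    [[0.05, -0.3, 0], 0, 1],
    [[0.05, -0.3, 0], 0, 1],
    [[0, 0, 0], 0, 1],
  ],
)

```text
time_s: 16.15
ee_pos: [556.5, 13.6, 38.5]
ee_rot: [180.0, -0.1, 101.4]
force: [-2.0, 6.7, 2.7]
gripper_width: 0.0
gripper_force: 3.3
```

>>> move_arm(
  plan=[
    [[0.05, -0.2, 0], 0, 1],
    [[0, -0.1, 0], 0, 1],
    [[0, 0, 0], 0, 1],
  ],
)

```text
time_s: 16.45
ee_pos: [556.9, 11.1, 38.6]
ee_rot: [180.0, -0.1, 101.3]
force: [-0.7, 7.8, 3.2]
gripper_width: 0.4
gripper_force: 4.1
```

```bash
python3 look.py
```

```text
16.45 [556.86931145  11.13687155  38.58738984] 101.33897295328399 TCP [-74.    3.1] Fx -7.8619602912791455 Fy 0.12752794421171665
purple (132, np.float64(1.3097771791605455)) [-24.3  -1.8]
purple (152, np.float64(1.4894288953809083)) [-25.4  -1.1]
beige (244, np.float64(2.2364762150545117)) [39.7  2. ]
```

>>> move_arm(
  plan=[
    [[0, -0.2, 0], 0, 1],
    [[0, 0, 0], 0, 1],
  ],
)

```text
time_s: 16.75
ee_pos: [556.8, 9.3, 38.6]
ee_rot: [180.0, -0.1, 101.3]
force: [-1.8, 8.7, 2.9]
gripper_width: 0.3
gripper_force: 4.4
```

>>> move_arm(
  plan=[
    [[0.05, -0.2, 0], 0, 1],
    [[0, 0, 0], 0, 1],
  ],
)

```text
time_s: 16.95
ee_pos: [557.3, 7.4, 38.6]
ee_rot: [180.0, -0.1, 101.3]
force: [-2.3, 9.1, 4.3]
gripper_width: 0.3
gripper_force: 4.6
```

```bash
cat >> look.py <<'E'
q=env.grab_frame("side"); f=q["frame"][...,::-1]
hsv=cv2.cvtColor(np.ascontiguousarray(f),cv2.COLOR_BGR2HSV)
C=cloud(q); Xs=(C[...,:2]-O)@ex; Ys=(C[...,:2]-O)@ey
m=(hsv[...,0]>4)&(hsv[...,0]<18)&(hsv[...,1]>150)&(hsv[...,2]>120)&(abs(Xs)<60)&(Ys>-80)&(Ys<10)&(C[...,2]>10)&(C[...,2]<60)
v,u=np.nonzero(m); print("orange n",len(u), u.mean() if len(u) else 0, v.mean() if len(u) else 0)
if len(u)>5:
    l=cv2.fitLine(np.c_[Xs[m],Ys[m]].astype(np.float32),cv2.DIST_L2,0,.01,.01).ravel(); print("keeper ang",np.arctan(l[0]/l[1]),l[2:])
import sys
if len(sys.argv)>1: cv2.imwrite(sys.argv[1],cv2.resize(f[110:240,260:400],None,fx=4,fy=4,interpolation=2))
E
python3 look.py pics/k1.png
```

```text
16.95 [557.28729214   7.36061942  38.61084098] 101.32471986796311 TCP [-70.2   3.1] Fx -9.347474764731459 Fy -1.2977210563273973
purple (116, np.float64(1.4073980899339114)) [-20.6  -1.8]
purple (150, np.float64(1.4040336488742224)) [-21.4  -1.3]
beige (257, np.float64(2.1779780536865196)) [42.6  2.1]
orange n 6 336.1666666666667 165.0
keeper ang 0.9590561 [ -6.410369 -60.563515]
```

View pics/k1.png

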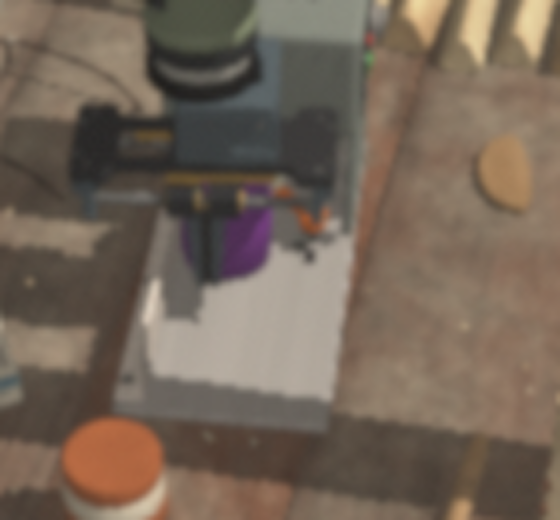

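>>> move_arm(
  plan=[
    [[0, -0.2, 0], 0, 1],
    [[0, 0, 0], 0, 1],
  ],
)

```text
time_s: 17.3
ee_pos: [557.2, 5.4, 38.6]
ee_rot: [180.0, -0.1, 101.3]
force: [-1.7, 9.6, 4.2]
gripper_width: 0.6
gripper_force: 4.7
```

>>> move_arm(
  plan=[
    [[0, -0.2, 0], 0, 1],
    [[0, 0, 0], 0, 1],
  ],
)

```text
time_s: 17.5
ee_pos: [557.3, 3.3, 38.6]
ee_rot: [180.0, -0.1, 101.3]
force: [-1.2, 8.3, 4.6]
gripper_width: 0.2
gripper_force: 4.5
```

```bash
cat >> look.py <<'E'
if len(sys.argv)>2: cv2.imwrite(sys.argv[2],cv2.resize(np.ascontiguousarray(p["frame"][...,::-1][150:250,310:430]),None,fx=5,fy=5,interpolation=2))
E
python3 look.py pics/k2.png pics/k2s.png
```

```text
17.5 [557.2946928    3.31767137  38.61574007] 101.33452716257219 TCP [-66.1   2.7] Fx -8.355066584423504 Fy -0.28269092266900675
purple (135, np.float64(1.2958436895696213)) [-16.7  -1.8]
purple (147, np.float64(1.472500250728188)) [-17.2  -0.8]
beige (229, np.float64(2.1215696858646163)) [46.7  1.6]
orange n 31 334.06451612903226 163.4516129032258
keeper ang 0.64935905 [  1.0060014 -53.427742 ]
```

View pics/k2s.png

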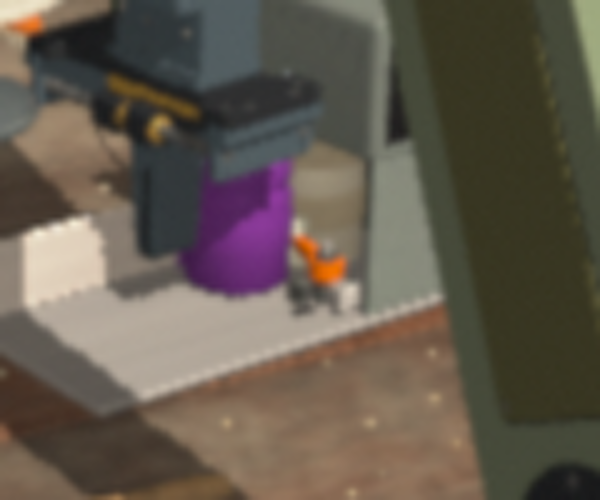

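The push force dropped and the keeper arm (px 320,262) with its white roller (300,230) now sits behind the beige jar, so it snapped; withdrawing.

>>> move_arm(
  plan=[
    [[-0.05, 0.4, 0], 0, 1],
    [[-0.05, 0.4, 0], 0, 1],
    [[-0.05, 0.4, 0], 0, 1],
    [[-0.05, 0.4, 0], 0, 1],
    [[0, 0, 0], 0, 1],
  ],
)

```text
time_s: 18.15
ee_pos: [555.3, 18.6, 38.2]
ee_rot: [-180.0, -0.0, 101.4]
force: [-0.5, 4.5, 1.7]
gripper_width: 0.5
gripper_force: 1.9
```

>>> move_arm(
  plan=[
    [[-0.1, 1, 0], 0, 1],
    [[-0.2, 2, 0], 0, 1],
    [[-0.3, 3, 0], 0, 1],
    [[-0.3, 3, 0], 0, 1],
    [[0, 0, 0], 0, 1],
  ],
)

```text
time_s: 18.65
ee_pos: [546.2, 110.8, 38.2]
ee_rot: [180.0, 0.0, 101.6]
force: [0.4, -0.4, -0.6]
gripper_width: 0.5
gripper_force: 0.0
```

```bash
python3 - <<'E'
from h import *
s=env.state(); t=s["ee_pos"]; print(s["time_s"],t,sh(t))
p=env.grab_frame("scene")
for x in (-35,30): j=jar(p,W(x,0),18,90,34); print(j[1:],sh(j[0]))
a=cv2.resize(np.ascontiguousarray(p["frame"][...,::-1][150:250,310:430]),None,fx=4,fy=4,interpolation=2)
q=env.grab_frame("side")
b=cv2.resize(np.ascontiguousarray(q["frame"][...,::-1][120:220,270:370]),None,fx=4,fy=4,interpolation=2)
cv2.imwrite("pics/end.png",np.hstack([a,b])[:,:800])
j=jar(q,W(-35,0),18,65,34); print(j[1:],sh(j[0]))
E
```

```text
18.65 [546.16652741 110.8048924   38.22607739] [-174.2    3.6]
(329, np.float64(2.7142931784640973)) [-33.7  -1.2]
(281, np.float64(2.940992955109568)) [31.   1.4]
(0, np.float64(nan)) [-35.  -0.]h.py:22: RuntimeWarning: Mean of empty slice.
  return f.x,len(s),np.abs(f.fun).mean()
  ret = ret.dtype.type(ret / rcount)
```

View pics/end.png

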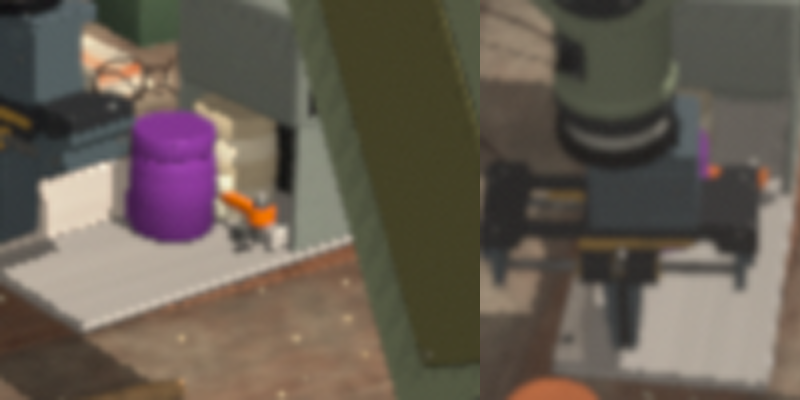

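>>> move_arm(
  plan=[
    [[-1, 2, 3], 0, 1],
    [[-2, 2, 4], 0, 1],
    [[-3, 2, 4], 0, 1],
    [[-4, 2, 4], 0, 1],
    [[-4, 2, 3], 0, 1],
  ],
)

```text
time_s: 19.25
ee_pos: [418.0, 201.5, 208.5]
ee_rot: [179.9, 0.0, 101.3]
force: [0.5, 0.8, 0.6]
gripper_width: 0.6
gripper_force: 0.0
```

```bash
python3 - <<'E'
from h import *
np.set_printoptions(precision=1,suppress=True)
for n in ["side","scene"]:
    q=env.grab_frame(n); f=np.ascontiguousarray(q["frame"][...,::-1]); hsv=cv2.cvtColor(f,cv2.COLOR_BGR2HSV)
    C=cloud(q); Xs=(C[...,:2]-O)@ex; Ys=(C[...,:2]-O)@ey
    m=(hsv[...,0]>3)&(hsv[...,0]<16)&(hsv[...,1]>150)&(hsv[...,2]>120)&(abs(Xs)<60)&(Ys>-90)&(Ys<10)&(C[...,2]>5)&(C[...,2]<70)
    pts=np.c_[Xs[m],Ys[m],C[m][:,2]]; print(n,len(pts))
    b=[pts[(pts[:,1]>a)&(pts[:,1]<=a+8)] for a in range(-80,-10,8)]; print([x.mean(0) for x in b if len(x)>1])
    for x in (-34,30): j=jar(q,W(x,0),18,90,34); print(j[1:],sh(j[0]))
    if n=="side": cv2.imwrite("pics/end2.png",cv2.resize(f[110:220,270:390],None,fx=5,fy=5,interpolation=2))
print(env.state()["time_s"])
E
```

```text
side 21
[array([ -5.2, -56.9,  40.9]), array([  2.3, -51.3,  35.8]), array([  1. , -44.3,  36.2]), array([  1.1, -37. ,  36.1])]
(229, np.float64(1.208936091949245)) [-33.   -2.4]
(10, np.float64(0.5518926921947432)) [35.9  0.4]
scene 55
[array([ -1. , -73.9,  33.3]), array([ -4.2, -69.5,  33.1]), array([ -4.8, -61.4,  31.3]), array([ -1.6, -50.6,  31.9]), array([  0.6, -44. ,  34.7]), array([ -1.3, -36.3,  34.1])]
(333, np.float64(2.786359601163505)) [-33.6  -0.8]
(272, np.float64(2.637163733580066)) [31.5  2.1]
19.35
```

View pics/end2.png

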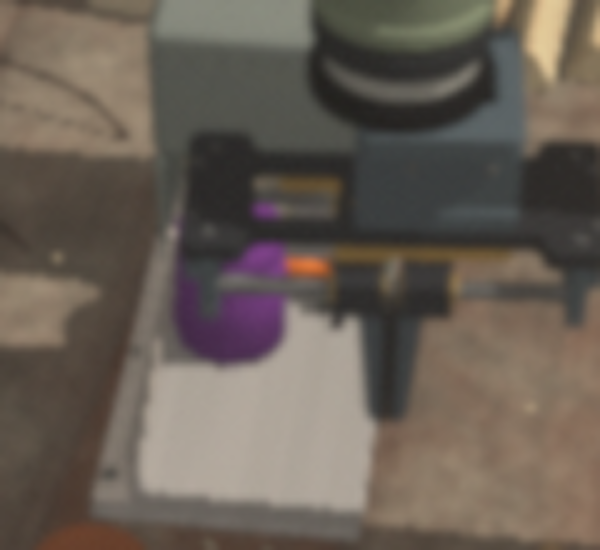

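```bash
python3 -c "
from workcell import env
print(env.job_done())"
```

```text
the job is handed in; nothing more can be done
None
```

I handed the job in at about 19 s: by camera, the beige jar stands about 2 mm from its nominal home with the keeper straight across behind it, and the push peaked near 10 N; the gripper can't tilt, so I pushed it in with the purple look-alike jar, which I left standing on the tray touching it.

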